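Press a finished module in the plunger test fixture

TASK

Run the test on the white module: lower it into the nest on the fixture's tray with its plug end to the rear, slide the tray fully home, then press the plunger by its palm button, through the first soft stop where its foot meets the module, on down to the firm second stop, without forcing it beyond. Hold it there for about a second while the test runs, then let the plunger come all the way back up, leaving the module sitting in the nest, the tray home and the other things on the bench undisturbed.

Things in the scene. Friction and masses are not known exactly. Their poses are not given: they have to be found in the camera images.
- fixture: test fixture fixed to the bench: black base plate 360 x 170 mm, 12 mm thick, reaching 235 mm in front of the origin (-x); two columns 20 mm thick at y = +-70 mm carry an aluminium cross-beam 44 mm deep (x), 124 to 150 mm over the bench, with the plunger through its middle; black housing 62 mm high at the rear. Origin on the bench under the plunger axis, x to the rear along the tray's slide, z up
- tray (a joint): aluminium tray on rails that carries the nest (tray top 30 mm over the bench): 0 = home, against its end stop, nest centre under the plunger; grows as it is drawn out to the front (fixture -x), at most 0.128 m. Starts drawn out at least 0.118 m. Slides against about 2 N of friction and stays where it is left
- tray_bar (a point): middle of the tray's pull bar: a round steel bar 14 mm thick and 70 mm long lying across the tray's front (fixture y), its centre 66 mm over the bench, on two posts 60 mm apart, 90 mm in front of the nest's centre. Pushing it to the rear slides the tray home
- nest (a point): centre of the nest, on the probe plate's top face, 44 mm over the bench; axes as the fixture's. The module's origin comes here, its +x to the fixture's +x. Black corner guides leave 2 mm all round, straight to 10 mm over the plate, then lips leaning outward to about 20 mm; the middle 60 mm of both long sides is open for fingers. Front end closed; rear end has a 30 mm gap for the plug
- plate (a joint): travel of the floating probe plate under the module: 0 = up, 0.006 m = down on its firm stop (the second stop). Its springs carry the module without moving, and push back on the plunger's foot with about 3 to 5 N at first, 9 to 10 N at the end of the travel
- plunger (a joint): travel of the sprung plunger, 0 = up, at most 0.032 m. Light at first (3 to 5 N at the button) until its rubber foot meets the module (first stop) after 10 to 20 mm: the foot is screwed up or down, its setting not measured. Then about 8 N rising to 15 N over 6 mm; then the firm second stop, force rising steeply. 20 N kept on the button holds it there; 35 N on the module harms it. Springs back up
- button (a point): centre of the flat top of the plunger's black palm button (52 mm across), 228 mm over the bench when up; the button is 24 mm high, the rod below it 14 mm thick. Press it straight down.
- module: white plastic electronics module, a box 110 mm long (x), 56 mm wide (y), 40 mm high, about 0.26 kg, four screw heads on top, black plug on the +x end. Origin at the centre of its underside, z up. Starts lying flat on the bench, plug end roughly away from the robot (within about 40 degrees).
- plug (a point): end of the module's black plug: 22 mm wide, 16 mm high, sticking out 14 mm from the module's +x end, its centre 14 mm over the underside
- cover: bystander: open white enclosure cover 110 x 80 x 16 mm with a green board in it, lying on the bench; origin at the centre of its underside.
- driver: bystander: screwdriver with a black handle lying on the bench.
- psu: bystander: grey power-supply block 75 x 52 x 55 mm standing on the bench; origin at the centre of its underside.

How it is judged (in metres and radians):
On the way, in this order (a step that is already met when the one before it is completed fails the run):
1. the module sits released in the nest, flat on the probe plate, plug to the rear (horizontal distance between module and nest below 0.005 m and z of module in the frame of nest below 0.002 m and angle between module's own z axis and vertical below 0.05 rad and x of plug in the frame of nest above 0.062 m and contact force between the fingers and module below 0.3 N), for 0.2 s.
2. the tray is slid home with the module in it (value of joint tray below 0.003 m and horizontal distance between module and nest below 0.005 m), for 0.2 s.
3. the plunger is pressed onto the second stop (probe plate within 0.6 mm of its stop or against it, pressed by the foot on the module) and held there for at least 0.6 s (value of joint plate above 0.0054 m and contact force between plunger and module above 5 N and value of joint tray below 0.004 m), for 0.6 s.
4. the plunger is let all the way back up (value of joint plunger below 0.002 m), for 0.2 s.
At the end, for the whole second after the job is handed in: The plunger is fully up (within 2 mm), the probe plate is up (within 1.5 mm), the tray is home (within 4 mm), and the module is at rest in the nest: within 5 mm of its centre, flat on the plate (within 2 mm and 0.05 rad), plug to the rear (value of joint plunger below 0.002 m and value of joint plate below 0.0015 m and value of joint tray below 0.004 m and horizontal distance between module and nest below 0.005 m and z of module in the frame of nest below 0.002 m and angle between module's own z axis and vertical below 0.05 rad and x of plug in the frame of nest above 0.062 m and linear speed of module below 0.02 m/s); the robot touches nothing.
It fails at once if the plunger's foot presses the module with more than 35 N (contact force between plunger and module above 35 N).
It fails at once if the module is dropped (falls free by more than about 2 cm) (contact force between the fingers and module below 0.05 N and linear speed of module above 0.6 m/s).
It fails at once if a bystander is moved by more than 3 cm (distance of any of cover, driver, psu from where it was at the start of the episode above 0.03 m).
It also fails if it takes over 64 s, if anything falls off the work surface, if the arm or the gripper's body presses on something with over 40 N, if the wrist force passes 120 N, or if a joint passes its speed limit or range.

ROBOT

A 6-joint arm with a two-finger parallel gripper is mounted at the origin on the work surface. World frame = base frame: x ahead of the robot, y to its left, z up, the work surface at z = 0. Lengths are in mm, angles in rad, forces in N, time in s.
With the tool pointing down it reaches from about 275 to 1000 mm from the base axis. Payload 8.4 kg.
Tool frame: the origin (TCP) lies between the finger pads; the fingertips stand 22 mm ahead of it and the grasp point (between the pads) lies 3 mm ahead of it (r.nose_length is the z of the fingertips in the tool frame, in mm); z points along the fingers, y is the line along which they close (so a half turn about z gives the same grasp; the last joint's range is limited). The gripper opens to 85 mm and grips with 20 to 120 N. Pads are 22 mm wide; open, the fingers measure 114 mm over their backs; the gripper's body (76 mm by 85 mm) begins 54 mm behind the grasp point. The pads swing forward as they close: fully open they stand 13 mm farther back than shut.
Start: joints at [1.19, 0.353, 1.633, -0, 1.155, -0.002], TCP at [231.127, 580.696, 253.281] pointing down, gripper open.
Joint ranges: [-2.63, 2.63], [-0.92, 2.1], [0.06, 2.66], [-1.3, 4.44], [0, 2.69], [-3.02, 3.02]. Speed limits (rad/s): [2.22, 2.22, 2.79, 3.14, 3.14, 3.14].

INTERFACE

Orientations are given as [roll, pitch, yaw] about the fixed x, y, z axes, in that order (R = Rz(yaw) Ry(pitch) Rx(roll)).
In Python, from rig import r, viewer, job gives the robot as it stands (r), with the cameras (viewer) and the job (job).
- The arm moves only by the shell command python3 steer.py 'ROWS' [FORCE]. ROWS is rows parted by semicolons, their numbers by spaces, 1 to 5 of them, each of 7 numbers: a rotation vector rx, ry, rz in rad, then dx, dy, dz in mm, then the opening from 0.0 (shut) to 1.0 (fully open); each row shifts and turns the commanded pose from where the row before left it, along the tool's axes as they then stand; what a row does not reach is not made up. A row lasts 1/12 s, in which the tool goes at most 41.7 mm and 0.125 rad, less where a joint would pass 70% of its speed; a pose out of reach is approached as far as the arm can. The fingers move at their own pace and stop on an object; FORCE is the grip in N (left out, the last holds). Time passes only in rows, so rows that do not move let the fingers close. It prints the time, the measured TCP pose, the force, the opening and the grip force at its end.
- r.sense(): the state, without advancing time (a new reading comes with each control period).
- viewer.grab_frame(name): name is "side" or "top" or "wrist"; returns the picture (420x560x3 uint8, red, green, blue); there is no depth.
- viewer.camera_params(name): a dict with "fx", "fy", "cx", "cy" (pixels), "dist_coeffs" ([k1, k2, p1, p2, k3] as OpenCV has them; the pictures are not rectified), "rvec" (rotation vector, rad) and "tvec" (3), from world to camera coordinates, as OpenCV has them. Camera axes: x right, y down, z forward; pixel columns grow to the right and rows downward; lengths in mm; the calibration is good to about 2 mm. A picture is of the moment at which its call begins: read the wrist's pose just before it. camera_params takes no time and is no camera call; for the wrist camera it gives the pose at the moment of the call.
- job.sign_off(): hands the job in; it is judged then, once.
The state is a dict: "clock": time; "qpos": joint angles; "qvel": joint speeds; "joint_efforts": joint torques, N m; "eef_pos": TCP position; "tcp_rot": TCP orientation; "contact_force": force on the tool from outside, world axes, zero at the start; "wrist_torque": the same for the moment, N m; "opening": opening from 0.0 (shut) to 1.0 (fully open); "grasp_force": force on a finger pad.
Only numpy, scipy, OpenCV 4.12 (cv2) and the standard library are available. Lean on these libraries where they do the work, as an engineer would, in place of code of your own. Each camera call takes 0.05 s, during which the arm holds its last target. There are 200 camera calls.

## Working session

There is one attempt and no reset: what is moved stays moved. The work goes in short steps, Python scripts to look and compute and a shell command to move; the robot and the scene stay as the last step left them, time stands still between calls to the robot, and variables do not carry over. Pictures are saved under pics/ and viewed, at most 10 in all, crops included, and the job is handed in when it is done.

```bash
ls; mkdir -p pics; cat > h.py <<'E'
import numpy as np, cv2
from rig import r, viewer, job
def snap(n,f):
    im=viewer.grab_frame(n); cv2.imwrite('pics/'+f,im[:,:,::-1]); return im
def ray(n,px,z,p=None):
    p=p or viewer.camera_params(n); K=np.array([[p['fx'],0,p['cx']],[0,p['fy'],p['cy']],[0,0,1]],float)
    u=cv2.undistortPoints(np.array(px,float).reshape(-1,1,2),K,np.array(p['dist_coeffs'],float)).reshape(-1,2)
    R=cv2.Rodrigues(np.array(p['rvec'],float))[0]; c=-R.T@np.array(p['tvec'],float).ravel()
    d=np.c_[u,np.ones(len(u))]@R
    return c+d*((z-c[2])/d[:,2])[:,None]
def proj(n,P,p=None):
    p=p or viewer.camera_params(n); K=np.array([[p['fx'],0,p['cx']],[0,p['fy'],p['cy']],[0,0,1]],float)
    return cv2.projectPoints(np.array(P,float).reshape(-1,1,3),np.array(p['rvec'],float),np.array(p['tvec'],float),K,np.array(p['dist_coeffs'],float))[0].reshape(-1,2)
E
python3 - <<'E'
from h import *
a=snap('top','top0.png'); b=snap('side','side0.png')
cv2.imwrite('pics/two.png',cv2.resize(np.vstack([a]),(800,600))[:,:,::-1])
print(r.sense())
for n in('top','side','wrist'):
    p=viewer.camera_params(n); R=cv2.Rodrigues(np.array(p['rvec'],float))[0]; print(n,p['fx'],(-R.T@np.array(p['tvec']).ravel()).round(),R.round(2).tolist())
E
```

```text
pics
rig.py
steer.py
{'clock': 0.1, 'qpos': array([ 1.18956259e+00,  3.53599627e-01,  1.63406372e+00,  1.88637993e-05,
        1.15523438e+00, -2.39692148e-03]), 'qvel': array([ 0.00094895, -0.00080127, -0.00274862, -0.00216209,  0.00209849,
        0.0007675 ]), 'joint_efforts': array([ 5.11585258e-04, -6.06356835e+01, -3.42820680e+01,  8.13450129e-05,
        3.80506448e-03,  1.08873098e-05]), 'eef_pos': array([230.98897479, 580.30297619, 252.62210549]), 'tcp_rot': array([-3.14028763e+00, -2.03764388e-05,  2.76274820e+00]), 'contact_force': array([ 0.66897639, -0.130374  , -0.82978031]), 'wrist_torque': array([-0.01250862, -0.02447236, -0.02399139]), 'grasp_force': 0.0, 'opening': 1.0030321885748181}
top 533.9485048632464 [ 517.  -67. 1317.] [[-0.02, -1.0, -0.01], [-1.0, 0.02, -0.06], [0.06, 0.01, -1.0]]
side 534.2546217837688 [  317. -1142.   954.] [[0.96, -0.27, -0.02], [-0.17, -0.55, -0.81], [0.21, 0.79, -0.58]]
wrist 347.58400784406405 [160. 609. 374.] [[0.37, 0.93, -0.0], [0.89, -0.35, 0.3], [0.28, -0.11, -0.95]]
```

View pics/two.png

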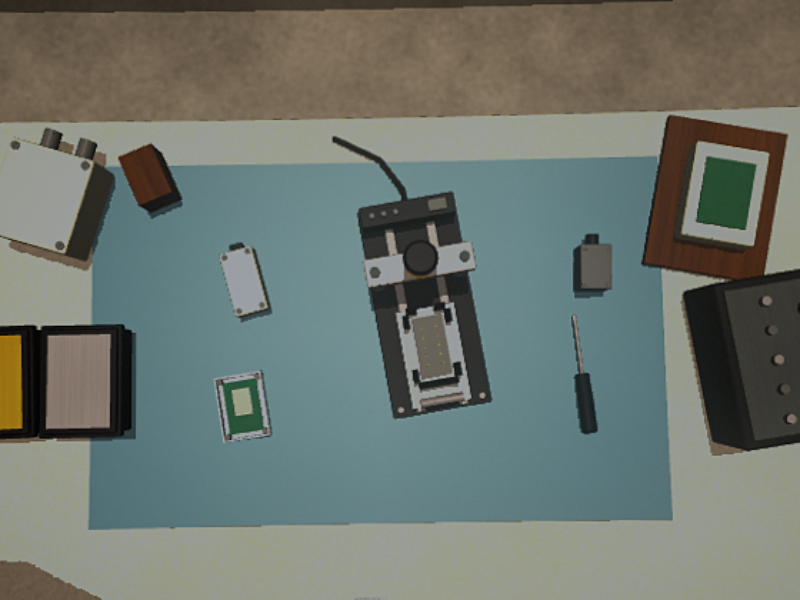

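View pics/side0.png

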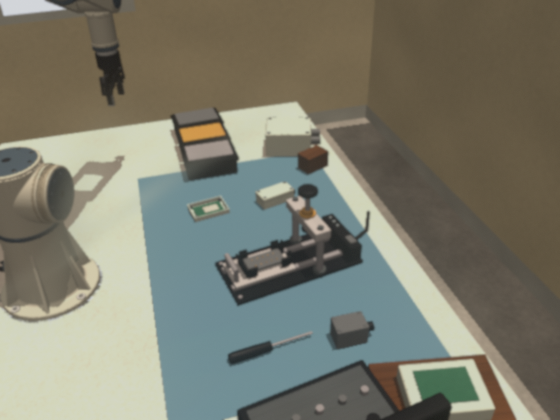

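The top picture shows the module at (245,280) of the 800x600 view with its plug up at (237,246). The fixture runs from (441,405) to (406,200), with the nest at (432,345), bar at (443,400) and button at (420,257). The side picture shows the same layout with the arm clear at the upper left.

```bash
python3 - <<'E'
from h import *
im=cv2.imread('pics/top0.png'); s=560/800
hsv=cv2.cvtColor(im,cv2.COLOR_BGR2HSV)
def rect(x0,y0,x1,y1,m):
    mm=np.zeros_like(m); a=[int(v*s) for v in(x0,y0,x1,y1)]
    mm[a[1]:a[3],a[0]:a[2]]=m[a[1]:a[3],a[0]:a[2]]
    c=max(cv2.findContours(mm,0,1)[0],key=cv2.contourArea); return c
white=((hsv[...,1]<50)&(hsv[...,2]>120)).astype(np.uint8)*255
dark=((hsv[...,2]<45)).astype(np.uint8)*255
c=rect(205,235,285,335,white); P=ray('top',c.reshape(-1,2),40)[:,:2].astype(np.float32); print('module',cv2.minAreaRect(P))
c=rect(395,235,445,282,dark); print(cv2.minEnclosingCircle(c)); (x,y),_=cv2.minEnclosingCircle(c); B=ray('top',[(x,y)],228)[0]; print('button',B)
print('plug',ray('top',[(237*s,246*s)],14)[0],'bar',ray('top',[(443*s,400*s)],66)[0],'nest',ray('top',[(432*s,345*s)],44)[0])
print('screws base',ray('top',[(401*s,410*s),(482*s,396*s)],12))
print('psu, cover, driver', ray('top',[(595*s,265*s),(243*s,405*s),(586*s,400*s)],20))
E
```

```text
module ((662.1053466796875, 204.4082489013672), (109.59408569335938, 56.02885818481445), 14.654228210449219)
((290.5, 176.5), 17.10272979736328)
button [676.56255931 -83.78164764 228.        ]
plug [723.92194307 218.66707997  14.        ] bar [ 456.86387225 -127.4376873    66.        ] nest [ 547.20705448 -112.12059566   44.        ]
screws base [[ 438.57191017  -58.39486618   12.        ]
 [ 460.01096561 -196.36950333   12.        ]]
psu, cover, driver [[ 679.14227141 -392.41579437   20.        ]
 [ 452.22717633  208.07255629   20.        ]
 [ 451.16976659 -369.63984069   20.        ]]
```

```bash
q="0 0 0"; 
python3 steer.py '0 0 -0.1057 0 0 0 1;0 0 -0.1057 0 0 0 1;0 0 -0.1057 0 0 0 1;0 0 -0.1057 0 0 0 1;0 0 -0.1057 0 0 0 1' 40
python3 steer.py '0 0 -0.1057 0 0 0 1;0 0 0 -21.5 -31.5 0 1;0 0 0 -21.5 -31.5 0 1;0 0 0 -21.5 -31.5 0 1;0 0 0 -21.5 -31.5 0 1'
python3 steer.py '0 0 0 -21.5 -31.5 0 1;0 0 0 -21.5 -31.5 0 1;0 0 0 -21.5 -31.5 0 1;0 0 0 -21.5 -31.5 0 1;0 0 0 -21.5 -31.5 0 1'
python3 steer.py '0 0 0 -21.5 -31.5 0 1;0 0 0 -21.5 -31.5 0 1;0 0 0 -21.5 -31.5 0 1;0 0 0 -21.5 -31.5 0 1;0 0 0 -21.5 -31.5 0 1'
python3 steer.py '0 0 0 -21.5 -31.5 0 1;0 0 0 0 0 0 1;0 0 0 0 0 0 1;0 0 0 0 0 0 1'
python3 - <<'E'
from h import *
p=viewer.camera_params('wrist'); a=snap('wrist','w1.png'); print(r.sense()['eef_pos'],r.sense()['tcp_rot'])
hsv=cv2.cvtColor(a,cv2.COLOR_RGB2HSV)
m=((hsv[...,1]<50)&(hsv[...,2]>120)).astype(np.uint8)*255
for c in cv2.findContours(m,0,1)[0]:
    if cv2.contourArea(c)>2000: print(cv2.boundingRect(c),cv2.minAreaRect(ray('wrist',c.reshape(-1,2),40,p)[:,:2].astype(np.float32)))
E
```

```text
clock: 0.52
eef_pos: [231.0, 580.5, 252.8]
tcp_rot: [-3.141, -0.0, -2.987]
contact_force: [0.1, -0.3, 0.5]
opening: 1.0
grasp_force: 0.0
clock: 0.93
eef_pos: [346.8, 479.2, 252.9]
tcp_rot: [-3.141, -0.0, -2.885]
contact_force: [0.2, 0.6, -0.9]
opening: 1.001
grasp_force: 0.0
clock: 1.35
eef_pos: [491.0, 353.7, 253.0]
tcp_rot: [-3.141, -0.001, -2.886]
contact_force: [-0.0, 1.0, -0.8]
opening: 1.0
grasp_force: 0.0
clock: 1.77
eef_pos: [634.8, 228.4, 252.9]
tcp_rot: [3.142, -0.001, -2.886]
contact_force: [0.1, 0.8, -0.4]
opening: 1.0
grasp_force: 0.0
clock: 2.1
eef_pos: [662.0, 204.9, 252.6]
tcp_rot: [3.141, -0.001, -2.887]
contact_force: [-0.1, -0.1, -0.7]
opening: 1.001
grasp_force: 0.0
[661.6722959  205.48209473 252.80453108] [ 3.14130283e+00 -1.19078320e-03 -2.88593333e+00]
(156, 315, 189, 71) ((875.18310546875, 235.06629943847656), (224.49142456054688, 71.11717987060547), 89.99423217773438)
(0, 277, 87, 66) ((874.8161010742188, -6.603839874267578), (71.23721313476562, 94.60137939453125), 0.8763377666473389)
(481, 170, 79, 121) ((647.1185913085938, 487.64581298828125), (93.58430480957031, 113.66947937011719), 89.94967651367188)
(245, 121, 60, 111) ((661.6715087890625, 203.93423461914062), (110.10039520263672, 57.15211486816406), 14.728599548339844)
```

View pics/w1.png

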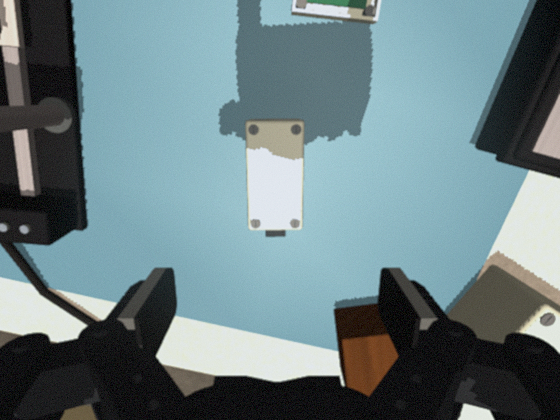

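The wrist picture shows the module at rows 121–232, columns 245–304, plug towards the bottom at (275,233), lying square to the fingers with nothing beside it. Both views give (662, 204), 14.7°.

```bash
python3 steer.py '0 0 0 0 -1.3 40 1;0 0 0 0 0 40 1;0 0 0 0 0 40 1;0 0 0 0 0 40 1;0 0 0 0 0 40 1' 40
python3 steer.py '0 0 0 0 0 15 1;0 0 0 0 0 7.5 1;0 0 0 0 0 0 1;0 0 0 0 0 0 0;0 0 0 0 0 0 0'
python3 steer.py '0 0 0 0 0 0 0;0 0 0 0 0 0 0;0 0 0 0 0 0 0;0 0 0 0 0 0 0;0 0 0 0 0 0 0'
python3 steer.py '0 0 0 0 0 -10 0;0 0 0 0 0 -30 0;0 0 0 0 0 -40 0;0 0 0 0 0 -40 0;0 0 0 0 0 -40 0'
```

```text
clock: 2.57
eef_pos: [661.7, 205.2, 52.1]
tcp_rot: [3.141, 0.0, -2.884]
contact_force: [1.3, 0.3, 0.2]
opening: 0.996
grasp_force: 0.0
clock: 2.98
eef_pos: [664.6, 204.5, 33.6]
tcp_rot: [3.141, 0.004, -2.886]
contact_force: [1.6, -1.7, 0.8]
opening: 0.749
grasp_force: 0.0
clock: 3.4
eef_pos: [664.6, 204.4, 33.7]
tcp_rot: [3.141, 0.004, -2.886]
contact_force: [-0.3, 0.6, 5.9]
opening: 0.647
grasp_force: 44.1
clock: 3.82
eef_pos: [662.4, 203.5, 193.6]
tcp_rot: [-3.142, 0.0, -2.886]
contact_force: [0.9, -0.2, -3.2]
opening: 0.646
grasp_force: 43.8
```

```bash
python3 steer.py '0 0 0.09 0 0 -29 0;0 0 0 8 -29.2 -29 0;0 0 0 8 -29.2 -29 0;0 0 0 8 -29.2 -29 0;0 0 0 8 -29.2 0 0'
python3 steer.py '0 0 0 8 -29.2 0 0;0 0 0 8 -29.2 0 0;0 0 0 8 -29.2 0 0;0 0 0 8 -29.2 0 0;0 0 0 8 -29.2 0 0'
python3 steer.py '0 0 0 8 -29.2 0 0;0 0 0 0 0 0 0;0 0 0 0 0 0 0;0 0 0 0 0 0 0'
python3 - <<'E'
from h import *
p=viewer.camera_params('wrist'); np.save('p2.npy',p,allow_pickle=True); print(r.sense()['eef_pos'],r.sense()['tcp_rot']); a=snap('wrist','w2.png')
E
```

```text
clock: 4.23
eef_pos: [652.5, 83.0, 314.5]
tcp_rot: [-3.141, 0.01, -2.976]
contact_force: [1.5, 0.1, -2.5]
opening: 0.648
grasp_force: 44.2
clock: 4.65
eef_pos: [634.4, -68.3, 307.6]
tcp_rot: [-3.141, 0.001, -2.976]
contact_force: [0.5, -0.3, -1.9]
opening: 0.652
grasp_force: 44.1
clock: 4.98
eef_pos: [631.8, -96.7, 307.0]
tcp_rot: [3.141, 0.001, -2.977]
contact_force: [0.2, 0.6, -2.5]
opening: 0.651
grasp_force: 44.2
[631.8342822  -96.705215   307.03684437] [ 3.14131749e+00  6.55917104e-04 -2.97696344e+00]
```

View pics/w2.png

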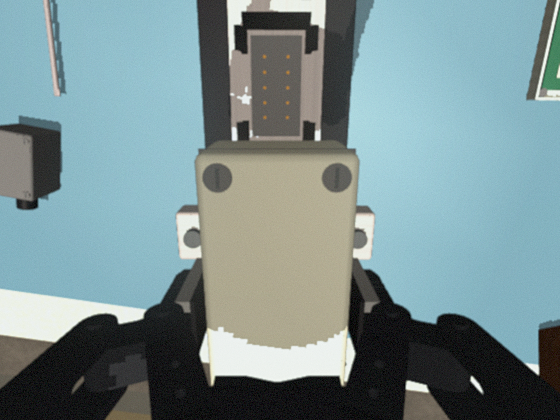

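The wrist picture shows the nest plate at columns 249–304, rows 31–137 with its ten pins, the guides at its corners. The held module is square in the fingers with screws at (217,178) and (336,178).

```bash
python3 - <<'E'
from h import *
p=np.load('p2.npy',allow_pickle=True).item(); im=cv2.imread('pics/w2.png'); hsv=cv2.cvtColor(im,cv2.COLOR_BGR2HSV)
roi=im[20:150,225:330]; cv2.imwrite('pics/c2.png',cv2.resize(roi,None,fx=4.5,fy=4.5,interpolation=cv2.INTER_CUBIC))
g=cv2.cvtColor(im,cv2.COLOR_BGR2GRAY)
for y in(50,75,100): print(y,g[y,195:365].tolist())
print('col',g[5:150,276].tolist())
pins=((hsv[...,0]<25)&(hsv[...,1]>90)&(hsv[...,2]>80)).astype(np.uint8); pins[:40]=0;pins[135:]=0;pins[:,:255]=0;pins[:,300:]=0
n,l,s,c=cv2.connectedComponentsWithStats(pins); c=c[1:]; print(c.round(1).tolist())
P=ray('wrist',c,45,p); print(P.round(1).tolist(),P.mean(0))
M=ray('wrist',[(217,178),(336.5,178)],307+6.35,p); print('screws',M,M.mean(0))
E
```

```text
50 [187, 181, 190, 180, 131, 72, 53, 53, 55, 59, 51, 57, 63, 61, 58, 63, 59, 58, 57, 59, 56, 59, 59, 61, 62, 60, 60, 59, 54, 53, 56, 58, 54, 121, 212, 239, 226, 190, 161, 138, 123, 121, 111, 89, 70, 50, 30, 29, 29, 37, 35, 46, 83, 138, 148, 130, 104, 91, 95, 95, 97, 93, 99, 90, 94, 97, 94, 94, 93, 98, 95, 96, 96, 91, 93, 96, 97, 97, 99, 95, 98, 98, 90, 95, 102, 99, 95, 102, 95, 95, 96, 99, 94, 97, 97, 101, 96, 99, 99, 97, 99, 97, 102, 95, 95, 96, 118, 142, 150, 119, 69, 42, 42, 39, 42, 35, 42, 55, 67, 78, 85, 96, 116, 140, 150, 156, 158, 149, 113, 68, 47, 53, 50, 50, 56, 52, 52, 51, 56, 54, 51, 56, 55, 51, 53, 49, 52, 50, 53, 57, 50, 55, 52, 56, 54, 46, 49, 62, 100, 120, 119, 115, 125, 172, 193, 198, 195, 195, 193, 192]
75 [184, 185, 190, 186, 184, 149, 85, 57, 59, 61, 60, 62, 59, 60, 63, 64, 57, 59, 64, 60, 61, 64, 65, 61, 59, 64, 56, 60, 60, 62, 61, 55, 63, 54, 85, 127, 150, 154, 151, 149, 150, 154, 154, 152, 151, 150, 152, 152, 154, 151, 151, 153, 152, 153, 152, 144, 113, 93, 90, 95, 90, 96, 94, 99, 94, 97, 101, 91, 98, 95, 98, 95, 90, 98, 96, 96, 92, 93, 99, 94, 95, 101, 95, 93, 
[... 1620 characters left out ...]
 93, 94, 89, 88, 92, 90, 93, 92, 91, 97, 89, 96, 87, 93, 89, 94, 96, 129, 152, 155, 148, 129, 103, 98, 98, 98, 103, 98, 95, 90, 92]
[[263.8, 56.2], [287.6, 56.4], [264.1, 71.6], [287.5, 72.0], [264.4, 87.4], [287.4, 87.4], [264.4, 102.4], [287.0, 102.2], [264.5, 117.0], [287.0, 117.0]]
[[519.1, -127.7, 45.0], [515.3, -103.8, 45.0], [533.6, -125.2, 45.0], [530.0, -101.3, 45.0], [548.7, -122.5, 45.0], [544.8, -98.8, 45.0], [563.5, -120.2, 45.0], [559.4, -96.7, 45.0], [578.3, -117.8, 45.0], [574.4, -94.0, 45.0]] [ 546.71297984 -110.78344474   45.        ]
screws [[ 585.43697799 -123.90135368  313.35      ]
 [ 578.83529973  -84.15041321  313.35      ]] [ 582.13613886 -104.02588344  313.35      ]
```

View pics/c2.png

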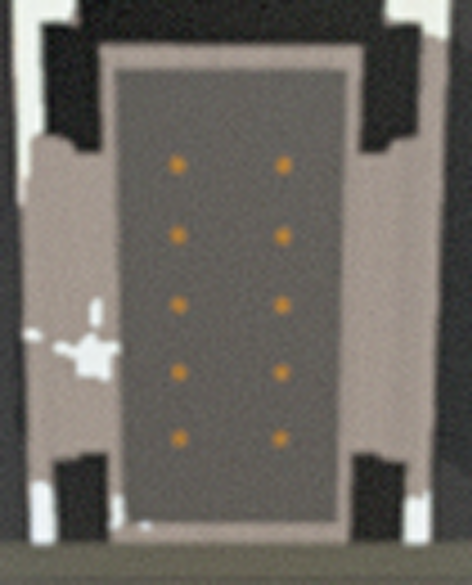

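```bash
python3 - <<'E'
from h import *
p=np.load('p2.npy',allow_pickle=True).item()
E=ray('wrist',[(251,75),(300.5,75),(276,35.3),(276,135.6)],44,p)[:,:2]
u=np.array([np.cos(.165),np.sin(.165)]);v=np.array([-u[1],u[0]])
print(E@v, E@u); N=u*(E[2:]@u).mean()+v*(E[:2]@v).mean(); print('plate centre',N,'pins',np.array([546.7,-110.8])@u,np.array([546.7,-110.8])@v)
im=cv2.imread('pics/top0.png')
cv2.imwrite('pics/btn.png',cv2.resize(im[150:295,250:350],None,fx=4,fy=4,interpolation=cv2.INTER_CUBIC))
E
```

```text
[-224.72283595 -173.44411928 -198.79066621 -198.88452701] [508.96386384 508.97294443 471.58529255 570.83907908]
plate centre [ 546.83319238 -110.76928011] pins 521.075756594103 -199.0919031248713
```

View pics/btn.png

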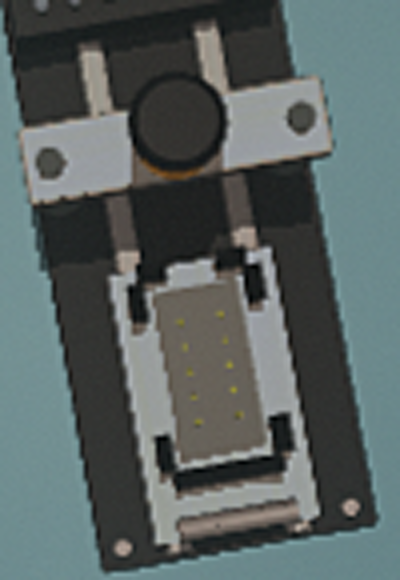

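The crop shows the button centre at (178,122) and beam bolts at (50,163) and (301,118). Nest by pins and plate edges agree: (546.7, -110.8), 0.165 rad.

```bash
python3 steer.py '0 0 0 28 0 0 0;0 0 0 28 0 0 0;0 0 0 27.3 0 0 0;0 0 0 0 0 35 0;0 0 0 0 0 35 0'
python3 steer.py '0 0 0 0 0 35 0;0 0 0 0 0 35 0;0 0 0 0 0 35 0;0 0 0 0 0 22 0;0 0 0 0 0 0 0'
python3 steer.py '0 0 0 0 0 0 0;0 0 0 0 0 0 0'
python3 - <<'E'
from h import *
s=r.sense(); P=s['eef_pos']; print(P,s['tcp_rot'],s['contact_force'])
y=s['tcp_rot'][2]; tx=np.array([np.cos(y),np.sin(y)]); ty=np.array([np.sin(y),-np.cos(y)])
d=np.array([546.75,-110.8])-2.9*tx-P[:2]; print('go',d@tx,d@ty)
B=ray('top',[(250+178/4,150+122/4)],228)[0]; b=ray('top',[(250+50/4,150+163/4),(250+301/4,150+118/4)],152); print('button',B,b.mean(0),b)
E
```

```text
clock: 5.45
eef_pos: [550.6, -109.9, 238.4]
tcp_rot: [-3.139, 0.006, -2.975]
contact_force: [0.5, -0.8, -3.6]
opening: 0.651
grasp_force: 44.3
clock: 5.87
eef_pos: [547.0, -108.8, 105.0]
tcp_rot: [3.139, -0.007, -2.975]
contact_force: [-1.3, 0.4, -1.9]
opening: 0.649
grasp_force: 44.0
clock: 6.03
eef_pos: [551.2, -110.2, 110.8]
tcp_rot: [-3.141, 0.002, -2.975]
contact_force: [0.6, 0.2, -3.1]
opening: 0.647
grasp_force: 44.1
[ 551.21675562 -110.15616324  110.84419941] [-3.14090515e+00  1.99276803e-03 -2.97526522e+00] [ 0.6002446   0.24363148 -3.11725177]
go 1.6117065821780383 0.10457171301505788
button [668.14995228 -91.83673674 228.        ] [668.53011273 -92.00892539 152.        ] [[ 657.37906957  -22.98035001  152.        ]
 [ 679.68115589 -161.03750076  152.        ]]
```

```bash
python3 steer.py '0 0 0 0 0 0 0;0 0 0 0 0 0 0;0 0 0 0 0 0 0'
python3 - <<'E'
from h import *
s=r.sense(); P=s['eef_pos']; print(P,s['tcp_rot'],s['contact_force'])
y=s['tcp_rot'][2]; tx=np.array([np.cos(y),np.sin(y)]); ty=np.array([np.sin(y),-np.cos(y)])
d=np.array([546.75,-110.8])-2.9*tx-P[:2]; print('go',d@tx,d@ty)
p=viewer.camera_params('wrist'); snap('wrist','w3.png')
E
```

```text
clock: 6.28
eef_pos: [550.8, -110.7, 110.7]
tcp_rot: [-3.141, 0.002, -2.976]
contact_force: [-0.7, -1.4, -2.7]
opening: 0.649
grasp_force: 44.1
[ 550.80409499 -110.68606044  110.71356605] [-3.14074134e+00  2.32456344e-03 -2.97610344e+00] [-0.69324554 -1.44446313 -2.65012658]
go 1.1174772838695084 0.555467960816149
```

View pics/w3.png

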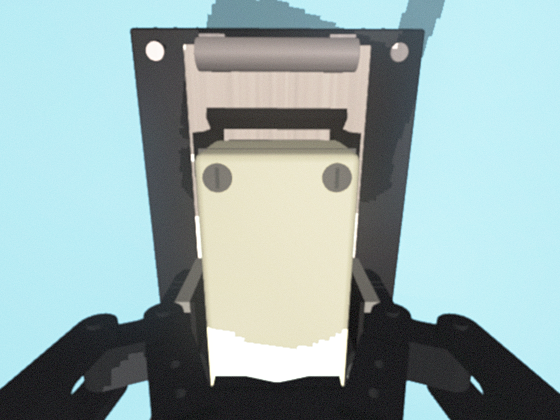

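The picture shows the module centred over the nest: module columns 197–357, front guide 197–358, pull bar 195–358.

```bash
python3 steer.py '0 0 0 1.1 0.5 0 0;0 0 0 0 0 5 0;0 0 0 0 0 5 0;0 0 0 0 0 5 0;0 0 0 0 0 3 0'
python3 steer.py '0 0 0 0 0 3 0;0 0 0 0 0 3 0;0 0 0 0 0 2 0;0 0 0 0 0 0 0'
```

```text
clock: 6.75
eef_pos: [548.3, -110.2, 90.2]
tcp_rot: [3.141, -0.001, -2.976]
contact_force: [-0.4, -0.5, -2.6]
opening: 0.645
grasp_force: 44.2
clock: 7.08
eef_pos: [548.5, -110.2, 82.7]
tcp_rot: [3.141, -0.001, -2.976]
contact_force: [-0.9, 0.3, -2.1]
opening: 0.647
grasp_force: 44.3
```

```bash
python3 steer.py '0 0 0 -0.8 0 0 0;0 0 0 0 0 1.5 0;0 0 0 0 0 1.5 0;0 0 0 0 0 0 0'
python3 steer.py '0 0 0 0 0 1 0;0 0 0 0 0 0.7 0;0 0 0 0 0 0 0;0 0 0 0 0 0 0'
```

```text
clock: 7.42
eef_pos: [549.5, -110.1, 80.1]
tcp_rot: [3.142, -0.0, -2.976]
contact_force: [-0.4, 0.9, -3.1]
opening: 0.645
grasp_force: 44.3
clock: 7.75
eef_pos: [549.5, -110.2, 78.5]
tcp_rot: [3.142, -0.0, -2.976]
contact_force: [-0.1, 0.2, -3.0]
opening: 0.646
grasp_force: 44.3
```

```bash
python3 steer.py '0 0 0 0 0 0.5 0;0 0 0 0 0 0 0'
python3 steer.py '0 0 0 0 0 0.5 0;0 0 0 0 0 0 0'
python3 steer.py '0 0 0 0 0 0.5 0;0 0 0 0 0 0 0'
```

```text
clock: 7.92
eef_pos: [549.5, -110.2, 78.0]
tcp_rot: [-3.142, -0.0, -2.976]
contact_force: [-0.2, 0.5, -3.2]
opening: 0.646
grasp_force: 44.3
clock: 8.08
eef_pos: [549.6, -110.2, 77.7]
tcp_rot: [-3.142, 0.0, -2.976]
contact_force: [-0.6, -0.2, -0.3]
opening: 0.645
grasp_force: 44.7
clock: 8.25
eef_pos: [549.7, -110.2, 77.4]
tcp_rot: [-3.142, 0.0, -2.976]
contact_force: [-2.2, 0.7, 3.6]
opening: 0.647
grasp_force: 44.9
```

Contact at exactly the predicted height: seated. Release, rise and look.

```bash
python3 steer.py '0 0 0 0 0 0 0.75;0 0 0 0 0 0 0.8;0 0 0 0 0 0 0.9;0 0 0 0 0 0 0.9;0 0 0 0 0 0 0.9'
python3 steer.py '0 0 0 0 0 -5 0.9;0 0 0 0 0 -20 0.9;0 0 0 0 0 -30 0.9;0 0 0 0 0 -30 0.9;0 0 0 0 0 -30 0.9'
python3 steer.py '0 0 0 0 0 -30 0.9;0 0 0 0 0 0 0;0 0 0 0 0 0 0;0 0 0 0 0 0 0'
python3 - <<'E'
from h import *
p=viewer.camera_params('wrist'); np.save('p4.npy',p); print(r.sense()['eef_pos']); snap('wrist','w4.png')
E
```

```text
clock: 8.67
eef_pos: [549.6, -110.2, 77.0]
tcp_rot: [-3.142, 0.0, -2.976]
contact_force: [-0.1, 0.8, -0.1]
opening: 0.898
grasp_force: 0.0
clock: 9.08
eef_pos: [549.2, -110.1, 193.5]
tcp_rot: [3.141, -0.001, -2.976]
contact_force: [0.6, 0.1, -0.9]
opening: 0.904
grasp_force: 0.0
clock: 9.42
eef_pos: [549.2, -110.1, 221.8]
tcp_rot: [3.142, -0.0, -2.976]
contact_force: [-0.7, 0.3, 0.0]
opening: 0.488
grasp_force: 0.0
[ 549.15549224 -110.08751794  221.83221956]
```

View pics/w4.png

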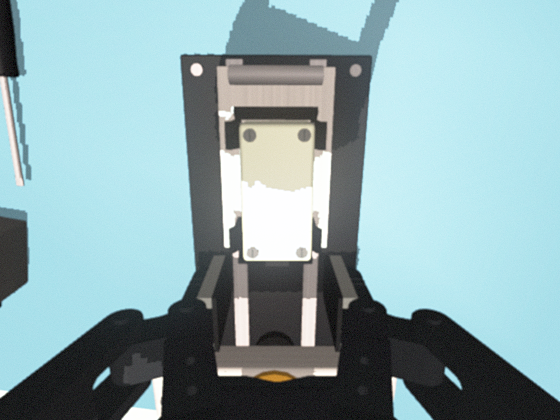

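The picture shows the module flat in the nest (screws at (250,134), (304,134), (252,253), (303,253)), bar at (277,75), all square.

```bash
python3 steer.py '0 0 0 35 0 0 0;0 0 0 35 0 0 0;0 0 0 35 0 0 0;0 0 0 28 0 10 0;0 0 0 0 0 35 0'
python3 steer.py '0 0 0 0 0 35 0;0 0 0 0 0 35 0;0 0 0 0 0 25 0;0 0 0 0 0 10 0;0 0 0 0 0 0 0'
python3 - <<'E'
from h import *
p=np.load('p4.npy',allow_pickle=True).item()
S=ray('wrist',[(250,134),(304,134),(252,253),(303,253)],84.5,p); print('module',S.mean(0),'bar',ray('wrist',[(277,75)],66,p))
s=r.sense();P=s['eef_pos'];print(P,s['tcp_rot'],s['contact_force'],s['opening'])
u=np.array([np.cos(.165),np.sin(.165)]);v=np.array([-u[1],u[0]]); d=P[:2]-[546.75,-110.8]; print(d@u,d@v)
E
```

```text
clock: 9.88
eef_pos: [415.3, -132.6, 178.7]
tcp_rot: [-3.14, 0.001, -2.977]
contact_force: [2.1, -0.7, -0.1]
opening: 0.005
grasp_force: 0.0
clock: 10.3
eef_pos: [416.0, -131.3, 69.4]
tcp_rot: [3.139, -0.006, -2.976]
contact_force: [-0.5, -0.4, -0.2]
opening: -0.002
grasp_force: 0.0
module [ 545.78678881 -109.24562592   84.5       ] bar [[ 457.89418363 -124.13109948   66.        ]]
[ 416.03359443 -131.32574347   69.42475606] [ 3.13865493 -0.0057317  -2.97616917] [-0.49843872 -0.35845192 -0.15467603] -0.0018056087012658338
-132.31246301403817 1.223504195437961
```

```bash
python3 steer.py '0 0 0 -6 0 0 0;0 0 0 -6 0 0 0;0 0 0 -6 0 0 0;0 0 0 -6 0 0 0;0 0 0 -6 0 0 0'
python3 steer.py '0 0 0 -6 0 0 0;0 0 0 -9 0 0 0;0 0 0 -9 0 0 0;0 0 0 -9 0 0 0;0 0 0 -9 0 0 0'
python3 steer.py '0 0 0 -9 0 0 0;0 0 0 -9 0 0 0;0 0 0 -9 0 0 0;0 0 0 -9 0 0 0;0 0 0 -9 0 0 0'
python3 steer.py '0 0 0 -6 0 0 0;0 0 0 -4 0 0 0;0 0 0 -2 0 0 0;0 0 0 -2 0 0 0;0 0 0 0 0 0 0'
```

```text
clock: 10.72
eef_pos: [448.9, -127.1, 73.0]
tcp_rot: [-3.141, 0.001, -2.976]
contact_force: [-2.6, -1.2, 1.3]
opening: 0.001
grasp_force: 1.3
clock: 11.13
eef_pos: [490.4, -120.0, 72.1]
tcp_rot: [-3.142, 0.0, -2.976]
contact_force: [-2.7, -0.9, 2.3]
opening: -0.002
grasp_force: 1.4
clock: 11.55
eef_pos: [534.7, -112.7, 72.0]
tcp_rot: [-3.141, -0.0, -2.976]
contact_force: [-3.3, -1.9, 1.2]
opening: 0.002
grasp_force: 1.4
clock: 11.97
eef_pos: [547.9, -110.4, 72.1]
tcp_rot: [3.142, 0.0, -2.976]
contact_force: [-0.2, 0.5, -0.3]
opening: 0.001
grasp_force: 0.0
```

```bash
python3 steer.py '0 0 0 -2 0 0 0;0 0 0 -2 0 0 0;0 0 0 -2 0 0 0;0 0 0 -2 0 0 0'
python3 steer.py '0 0 0 -1 0 0 0;0 0 0 -1 0 0 0;0 0 0 -1 0 0 0'
python3 steer.py '0 0 0 -1 0 0 0;0 0 0 -1 0 0 0'
python3 steer.py '0 0 0 -0.7 0 0 0;0 0 0 -0.7 0 0 0'
```

```text
clock: 12.3
eef_pos: [555.4, -109.1, 72.0]
tcp_rot: [3.141, -0.0, -2.976]
contact_force: [-1.8, -1.1, 0.5]
opening: -0.004
grasp_force: 1.1
clock: 12.55
eef_pos: [558.5, -108.7, 72.0]
tcp_rot: [3.142, -0.0, -2.976]
contact_force: [-1.9, -0.1, 0.1]
opening: 0.001
grasp_force: 1.0
clock: 12.72
eef_pos: [560.4, -108.3, 72.0]
tcp_rot: [3.142, -0.0, -2.976]
contact_force: [-1.7, -1.6, 0.3]
opening: -0.001
grasp_force: 1.0
clock: 12.88
eef_pos: [561.8, -108.1, 72.0]
tcp_rot: [3.142, -0.0, -2.976]
contact_force: [-2.6, -0.8, -0.2]
opening: -0.002
grasp_force: 1.0
```

```bash
python3 steer.py '0 0 0 -0.7 0 0 0;0 0 0 -0.7 0 0 0'
python3 steer.py '0 0 0 -0.7 0 0 0;0 0 0 -0.7 0 0 0'
python3 steer.py '0 0 0 -0.7 0 0 0;0 0 0 -0.7 0 0 0'
python3 steer.py '0 0 0 -0.7 0 0 0;0 0 0 -0.7 0 0 0'
```

```text
clock: 13.05
eef_pos: [563.2, -107.9, 72.0]
tcp_rot: [3.142, -0.0, -2.976]
contact_force: [-2.1, 0.1, 0.2]
opening: 0.002
grasp_force: 1.0
clock: 13.22
eef_pos: [563.7, -107.7, 71.9]
tcp_rot: [3.141, -0.002, -2.976]
contact_force: [-8.3, -2.2, 5.3]
opening: 0.0
grasp_force: 4.0
clock: 13.38
eef_pos: [563.8, -107.7, 71.9]
tcp_rot: [3.141, -0.004, -2.976]
contact_force: [-12.2, -4.3, 9.0]
opening: -0.004
grasp_force: 6.6
clock: 13.55
eef_pos: [563.9, -107.7, 71.8]
tcp_rot: [3.141, -0.007, -2.976]
contact_force: [-17.0, -7.1, 13.5]
opening: 0.003
grasp_force: 9.3
```

```bash
python3 steer.py '0 0 0 5 0 0 0;0 0 0 10 0 0 0;0 0 0 20 0 0 0;0 0 0 0 0 -30 0;0 0 0 0 0 -40 0'
python3 steer.py '0 0 0 0 0 -40 0;0 0 0 0 0 -40 0;0 0 0 0 0 -40 0;0 0 0 0 0 -20 0;0 0 0 -20 0 0 0'
python3 steer.py '0 0 0 0 0 0 0;0 0 0 0 0 0 0;0 0 0 0 0 0 0'
python3 - <<'E'
from h import *
p=viewer.camera_params('wrist'); a=snap('wrist','w5.png'); t=snap('top','top5.png')
s=r.sense();P=s['eef_pos'];print(P,s['contact_force'])
y=s['tcp_rot'][2]; tx=np.array([np.cos(y),np.sin(y)]); ty=np.array([np.sin(y),-np.cos(y)]); d=np.array([669,-91])-P[:2]; print(d@tx,d@ty)
print('module/button expected px',proj('wrist',[[668.5,-91.5,84],[668.5,-91.5,228]],p))
E
```

```text
clock: 13.97
eef_pos: [529.4, -112.5, 139.9]
tcp_rot: [3.139, -0.006, -2.977]
contact_force: [1.8, -0.0, 0.9]
opening: -0.004
grasp_force: 0.0
clock: 14.38
eef_pos: [553.0, -110.4, 288.1]
tcp_rot: [-3.138, 0.008, -2.977]
contact_force: [1.8, -0.8, -0.8]
opening: -0.0
grasp_force: 0.0
clock: 14.63
eef_pos: [551.7, -109.5, 281.2]
tcp_rot: [3.141, -0.001, -2.976]
contact_force: [1.3, 0.3, -1.2]
opening: 0.0
grasp_force: 0.0
[ 551.58910391 -109.62184848  281.12887172] [1.03697267 0.22185774 0.16554657]
-118.87459133510453 -0.960882547337615
module/button expected px [[274.25403606 293.56284182]
 [272.91659838 413.46034938]]
```

View pics/w5.png

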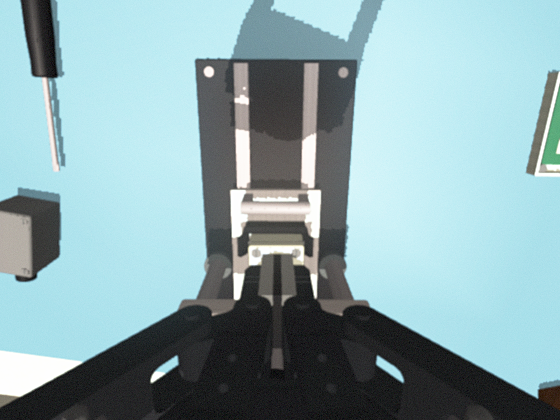

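The picture shows the tray home (bar at (275,207), module front edge and screws at (257,252), (297,252)) and the beam behind it.

```bash
python3 steer.py '0 0 0 -30 0 0 0;0 0 0 -30 0 0 0;0 0 0 -30 0 0 0;0 0 0 -20 -1 0 0;0 0 0 -9 0 0 0'
python3 steer.py '0 0 0 0 0 10 0;0 0 0 0 0 10 0;0 0 0 0 0 5 0;0 0 0 0 0 0 0;0 0 0 0 0 0 0'
python3 steer.py '0 0 0 0 0 2 0;0 0 0 0 0 2 0;0 0 0 0 0 2 0;0 0 0 0 0 0 0'
python3 steer.py '0 0 0 0 0 2 0;0 0 0 0 0 2 0;0 0 0 0 0 2 0;0 0 0 0 0 0 0'
```

```text
clock: 15.15
eef_pos: [671.7, -90.7, 280.9]
tcp_rot: [3.141, -0.0, -2.976]
contact_force: [-0.3, -1.1, 0.2]
opening: 0.0
grasp_force: 0.0
clock: 15.57
eef_pos: [668.8, -91.3, 256.5]
tcp_rot: [3.141, -0.001, -2.977]
contact_force: [-0.3, -0.1, 0.1]
opening: 0.0
grasp_force: 0.0
clock: 15.9
eef_pos: [669.8, -91.1, 250.9]
tcp_rot: [3.142, -0.0, -2.976]
contact_force: [0.3, -0.6, -0.4]
opening: -0.002
grasp_force: 0.0
clock: 16.23
eef_pos: [670.2, -91.1, 244.9]
tcp_rot: [-3.141, 0.0, -2.976]
contact_force: [0.2, 0.3, 2.8]
opening: 0.0
grasp_force: 1.5
```

```bash
python3 steer.py '0 0 0 0 0 1.5 0;0 0 0 0 0 1.5 0;0 0 0 0 0 0 0' | grep -E 'pos|con'
python3 steer.py '0 0 0 0 0 1 0;0 0 0 0 0 1 0;0 0 0 0 0 0 0' | grep -E 'pos|con'
python3 steer.py '0 0 0 0 0 1 0;0 0 0 0 0 1 0;0 0 0 0 0 0 0' | grep -E 'pos|con'
python3 steer.py '0 0 0 0 0 1 0;0 0 0 0 0 1 0;0 0 0 0 0 0 0' | grep -E 'pos|con'
```

```text
eef_pos: [670.2, -91.1, 241.9]
contact_force: [0.1, -1.3, 3.5]
eef_pos: [670.2, -91.1, 240.0]
contact_force: [-0.8, 0.1, 4.3]
eef_pos: [670.1, -91.1, 238.1]
contact_force: [0.3, -0.2, 4.3]
eef_pos: [670.2, -91.1, 236.6]
contact_force: [-1.7, 0.1, 9.9]
```

```bash
python3 steer.py '0 0 0 0 0 1 0;0 0 0 0 0 1 0;0 0 0 0 0 0 0' | grep -E 'pos|con'
python3 steer.py '0 0 0 0 0 1 0;0 0 0 0 0 1 0;0 0 0 0 0 0 0' | grep -E 'pos|con'
python3 steer.py '0 0 0 0 0 0.5 0;0 0 0 0 0 0 0' | grep -E 'pos|con'
python3 steer.py '0 0 0 0 0 0.5 0;0 0 0 0 0 0 0' | grep -E 'pos|con'
```

```text
eef_pos: [670.2, -91.1, 234.9]
contact_force: [-3.4, -0.5, 11.2]
eef_pos: [670.2, -91.1, 233.2]
contact_force: [-4.6, 0.5, 12.4]
eef_pos: [670.2, -91.1, 232.9]
contact_force: [-3.4, 0.2, 13.4]
eef_pos: [670.2, -91.1, 232.4]
contact_force: [-3.4, 0.5, 13.5]
```

```bash
python3 steer.py '0 0 0 0 0 0.5 0;0 0 0 0 0 0 0' | grep -E 'pos|con'
python3 steer.py '0 0 0 0 0 0.5 0;0 0 0 0 0 0 0' | grep -E 'pos|con'
python3 steer.py '0 0 0 0 0 0.5 0;0 0 0 0 0 0 0' | grep -E 'pos|con'
```

```text
eef_pos: [670.2, -91.1, 232.1]
contact_force: [-3.7, 0.4, 13.1]
eef_pos: [670.2, -91.1, 232.0]
contact_force: [-5.5, 0.4, 17.3]
eef_pos: [670.2, -91.1, 231.9]
contact_force: [-7.1, 0.4, 20.4]
```

Force rises steeply with no travel: that is the second stop. Hold for about a second.

```bash
python3 steer.py '0 0 0 0 0 0.2 0;0 0 0 0 0 0 0;0 0 0 0 0 0 0;0 0 0 0 0 0 0;0 0 0 0 0 0 0'| grep -E 'clo|pos|con'
python3 steer.py '0 0 0 0 0 0 0;0 0 0 0 0 0 0;0 0 0 0 0 0 0;0 0 0 0 0 0 0;0 0 0 0 0 0 0'| grep -E 'clo|pos|con'
python3 steer.py '0 0 0 0 0 0 0;0 0 0 0 0 0 0;0 0 0 0 0 0 0'| grep -E 'clo|pos|con'
python3 steer.py '0 0 0 0 0 -2 0;0 0 0 0 0 -3 0;0 0 0 0 0 -4 0;0 0 0 0 0 -4 0;0 0 0 0 0 -4 0'| grep -E 'clo|pos|con'
python3 steer.py '0 0 0 0 0 -4 0;0 0 0 0 0 -5 0;0 0 0 0 0 -10 0;0 0 0 0 0 -20 0;0 0 0 0 0 -20 0'
python3 steer.py '0 0 0 30 0 0 0;0 0 0 30 0 0 0;0 0 0 40 0 0 0;0 0 0 40 0 0 0;0 0 0 0 0 0 0'
python3 steer.py '0 0 0 0 0 0 0;0 0 0 0 0 0 0;0 0 0 0 0 0 0;0 0 0 0 0 0 0;0 0 0 0 0 0 0'
python3 - <<'E'
from h import *
a=snap('wrist','w6.png'); b=snap('side','side6.png')
cv2.imwrite('pics/end.png',np.hstack([cv2.resize(a[140:350,180:380],(400,420)),cv2.resize(b[170:310,210:380],(400,330),interpolation=2)[:420] if 0 else cv2.resize(b[170:310,210:343],(400,420),interpolation=2)])[:,:,::-1])
E
```

```text
clock: 18.98
eef_pos: [670.2, -91.1, 231.9]
contact_force: [-6.7, 0.2, 20.1]
clock: 19.4
eef_pos: [670.2, -91.1, 231.9]
contact_force: [-7.4, 0.9, 19.8]
clock: 19.65
eef_pos: [670.2, -91.1, 231.9]
contact_force: [-7.0, 0.8, 20.2]
clock: 20.07
eef_pos: [670.1, -91.1, 246.6]
contact_force: [0.8, -0.5, 2.6]
clock: 20.48
eef_pos: [669.4, -90.9, 305.4]
tcp_rot: [3.141, -0.002, -2.976]
contact_force: [0.3, 0.7, -0.7]
opening: -0.004
grasp_force: 0.0
clock: 20.9
eef_pos: [525.0, -114.3, 304.8]
tcp_rot: [3.14, -0.006, -2.977]
contact_force: [0.2, -0.8, 0.3]
opening: 0.003
grasp_force: 0.0
clock: 21.32
eef_pos: [532.8, -114.0, 305.2]
tcp_rot: [3.142, -0.0, -2.976]
contact_force: [-0.1, 0.6, -0.8]
opening: 0.002
grasp_force: 0.0
```

View pics/end.png

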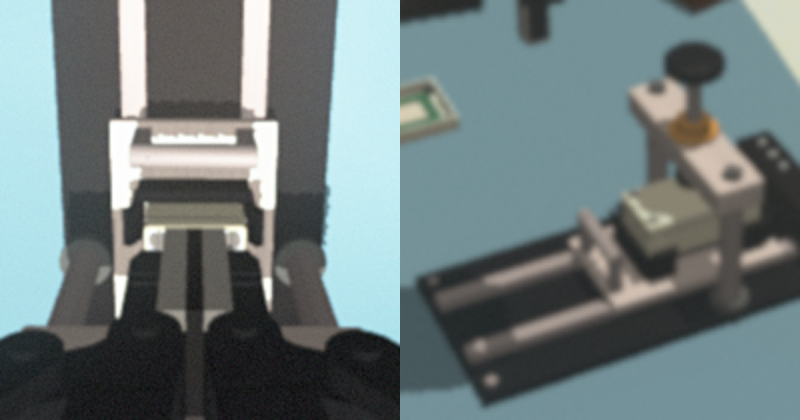

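The picture shows the plunger up (button at (694,62) in the right half), the tray home and the module sitting flat in the nest under the beam. The arm is clear.

```bash
python3 -c "
from rig import r, viewer, job
print(job.sign_off())"
```

```text
the job is handed in; nothing more can be done
None
```

The module was seated with its plug to the rear and the tray slid home. The plunger was held on the second stop at about 20 N for just over a second and let back up, and the job was handed in at about 21 s; no verdict came back.

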